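Index the rotary table and lock it with its pin

ROBOT

A 7-joint arm with a two-finger parallel gripper is mounted at the origin on the work surface. World frame = base frame: x ahead of the robot, y to its left, z up, the work surface at z = 0. Lengths are in mm, angles in rad, forces in N, time in s.
With the tool pointing down it reaches from about 400 to 875 mm from the base axis. Payload 19.3 kg.
Tool frame: the origin (TCP) lies at the very end of the fingers, on their centre line; the grasp point (between the pads) lies 19 mm behind it (grip_point_offset is the z of the grasp point in the tool frame, in mm); z points along the fingers, y is the line along which they close (so a half turn about z gives the same grasp; the last joint's range is limited). The gripper opens to 85 mm and grips with 20 to 120 N. Pads are 22 mm wide; open, the fingers measure 114 mm over their backs; the gripper's body (76 mm by 85 mm) begins 54 mm behind the grasp point. The pads swing forward as they close: fully open they stand 13 mm farther back than shut.
Start: joints at [-1.349, 0.521, -0.036, 1.599, 0.021, 1.021, -0.113], TCP at [179.817, 598.565, 201.491] pointing down, gripper open.
Joint ranges: [-2.91, 2.91], [-0.3, 2.13], [-1.5, 1.42], [0.17, 2.43], [-1.26, 4.41], [0.16, 1.93], [-2.52, 2.52]. Speed limits (rad/s): [1.89, 1.89, 2.39, 2.39, 3.01, 3.01, 3.01].

INTERFACE

Orientations are given as a 3x3 rotation matrix whose columns are the frame's x, y, z axes.
In Python, from workcell import movep, movel, goto_joints, open_gripper, clamp, wait, inverse_kinematics, read_state, camera, PlanningError, finish_job, grip_point_offset gives the robot as it stands. Calls block until the motion is done:
- movep(position, orientation): joint-space move of the TCP to a pose.
- movel(position, frame=None, max_speed=150, guard=None): straight line of the TCP; frame=None keeps the orientation; max_speed is the mean speed in mm/s. With guard (N) it stops when the force on the tool has changed by that much, and returns True; else False.
- goto_joints(angles): joint-space move.
- open_gripper() and clamp(): open the fingers fully, or close them until they stop; the grip force is fixed at half the most.
- wait(seconds).
- inverse_kinematics(position, orientation): joint angles nearest the present ones, or None.
- read_state(): the state.
- camera(name): name is "scene" or "top" or "wrist"; returns a dict with "image" (480x640x3 uint8, blue, green, red), "range_z" (480x640 float32, mm along the optical axis (not along the pixel's ray), 0 where there is no reading), "fx", "fy", "cx", "cy" (pixels), "cam_to_world" (4x4, takes a point from camera to world coordinates). Camera axes: x right, y up, looking along -z (the intrinsics and any distortion apply to the point x, -y, -z); pixel columns grow to the right and rows downward; lengths in mm; the calibration is good to about 2 mm. A picture is of the moment at which its call begins.
A pose or a line that the arm cannot do raises PlanningError and nothing moves.
- finish_job(): hands the job in; it is judged then, once.
The state is a dict: "time": time; "qpos": joint angles; "qvel": joint speeds; "joint_efforts": joint torques, N m; "eef_pos": TCP position; "tool_rot": TCP orientation; "ft_force": force on the tool from outside, world axes, zero at the start; "torque": the same for the moment, N m; "finger_gap": finger opening in mm; "gripper_force": force on a finger pad.
Only numpy, scipy, OpenCV 4.12 (cv2) and the standard library are available. Lean on these libraries where they do the work, as an engineer would, in place of code of your own. Each camera call takes 0.05 s, during which the arm holds its last target. There are 200 camera calls.

TASK

First turn the round indexing table one position anticlockwise (seen from above) by its black knob, so that it clicks into the very next detent and stays there. Then draw the square-handled lock pin from the wooden stand, lay it down flat on the bench and let go of it, take it again across its handle, and push it level through the hole in the front lug and on into the table's rim until its handle is fully home against the lug; let go. Leave the other pins, the tools and the clutter where they are.

Things in the scene. Friction and masses are not known exactly. Their poses are not given: they have to be found in the camera images.
- index_base: Fixed grey metal base of the indexing table, plate 205 x 190 x 18 mm. Origin: on the bench under the table's vertical turning axis. Its x axis points from the lock lug (front, robot side) to the rear; yaw within 0.3 rad. The round steel table on it is 160 mm across, its top 63 mm above the bench.
- turret (a joint): Angle of the round table, rad, growing anticlockwise from above. A spring plunger holds it in detents 60 degrees apart. It starts settled in the detent at 0; the next one anticlockwise is at 1.047. Leaving a detent takes about 5 N at the knob; between detents it turns with light friction and stays where left; within about 4 degrees of a detent it is drawn in when let go.
- turn_knob (a point): Centre of the top of the black round knob that stands upright on the table, 18 mm across and 40 mm tall (63 to 103 mm above the bench), 60 mm from the table's axis. It turns with the table; at joint 0 it stands 75 degrees clockwise from the base's x axis.
- lug_hole (a point): Centre of the mouth of the 12 mm level hole (2 mm chamfer) in the lug's front face, 97 mm before the table's axis, 46.5 mm above the bench. The pin enters along the base's +x. The lug is 14 mm thick, 50 mm wide, top 68.5 mm above the bench, with a dark sight line over the hole.
- rim_window (a point): Centre, 80 mm before the table's axis at the rim, of where a rim window stands behind the lug's hole when the table sits in a detent. The rim has six such radial windows, 60 degrees apart, 13 x 13 mm, 46.5 mm above the bench, open inwards to 42 mm from the axis. Fixed to the base, not to the table.
- lock_pin: Loose steel pin, 115 g: round shank 10 mm thick, 48 mm long, tapered tip; square handle 16 x 16 x 42 mm (48 to 90 mm from the tip), the only square one. Origin: end of the tip; z axis from tip to handle, x and y square to the handle's faces. Starts upright in a stand hole, tip 12 mm above the bench. Lies flat, axis 8 mm above the bench. Fully home its tip is 49 mm before the table's axis.
- pin_stand: Fixed wooden block 170 x 60 x 60 mm, origin under its centre on the bench, long side along its x axis (within 0.25 rad of the world's x). Three upright 12 mm through holes at -55, 0 and +55 mm along its x, each with a pin in it whose handle stands on the block's top; which pin is where varies.
- ball_pin: Bystander, in the stand: steel pin with a ball head 24 mm across, 82 mm long. Origin at its tip. Not to be disturbed.
- drift: Bystander, in the stand: steel drift with a thick round handle 22 mm across, 110 mm long. Origin at its tip. Not to be disturbed.
- offcut: Bystander: wood offcut 100 x 45 x 35 mm, right of the table. Origin under its centre.
- tape_roll: Bystander: roll of tape lying flat, 90 mm across, 24 mm high, left of the table. Origin under its centre.
- glue_jar: Bystander: jar 56 mm across and 90 mm high, left and behind. Origin under its centre.
- wrench: Bystander: steel wrench lying crosswise near the robot, in front of the table to the right. Origin under its middle.
- screwdriver: Bystander: screwdriver lying crosswise near the robot, in front of the table to the left. Origin under its middle. The bench left of the table's front (0.38 to 0.48 m ahead of the robot, 0.26 to 0.38 m to its left) is clear.

How it is judged (in metres and radians):
On the way, in this order (a step that is already met when the one before it is completed fails the run):
1. the table stands in the very next detent anticlockwise, let go (value of joint turret between 0.99 and 1.105 rad and velocity of joint turret between -0.05 and 0.05 rad/s and contact force between the fingers and index_base below 0.1 N), for 0.3 s.
2. the lock pin lies flat on the bench, let go (height (world z) of lock_pin below 0.02 m and angle between lock_pin's own z axis and vertical between 1.4 and 1.74 rad and linear speed of lock_pin below 0.03 m/s and contact force between the fingers and lock_pin below 0.1 N), for 0.2 s.
At the end, for the whole second after the job is handed in: Table in the next detent (joint within 0.057 rad of 1.047); lock pin level in lug and window: tip at most 6 mm short of home, within 6 mm of the hole's axis sideways and in height, its axis within 0.15 rad of the base's x axis; released and at rest (value of joint turret between 0.99 and 1.105 rad and x of lock_pin in the frame of index_base above -0.055 m and y of lock_pin in the frame of index_base between -0.006 and 0.006 m and z of lock_pin in the frame of index_base between 0.04 and 0.053 m and angle between the z axis of lock_pin and the x axis of index_base, either way round below 0.15 rad and contact force between the fingers and lock_pin below 0.1 N and linear speed of lock_pin below 0.02 m/s); the robot touches nothing.
It fails at once if another pin, a tool or a piece of clutter is disturbed (moved over 30 mm) (distance of any of ball_pin, drift, offcut, tape_roll, glue_jar, wrench, screwdriver from where it was at the start of the episode above 0.03 m).
It fails at once if the table is turned well past the next detent, or back past the one before (value of joint turret above 1.5 rad or value of joint turret below -0.5 rad).
It also fails if it takes over 72 s, if anything falls off the work surface, if the arm or the gripper's body presses on something with over 40 N, if the wrist force passes 120 N, or if a joint passes its speed limit or range.

## Working session

There is one attempt and no reset: what is moved stays moved. The work goes in short steps, each a Python script; the robot and the scene stay as the last script left them, time stands still between calls to the robot, and variables do not carry over. Pictures are saved under pics/ and viewed, at most 10 in all, crops included, and the job is handed in when it is done.

```bash
mkdir -p pics; ls
cat > h.py <<'E'
import numpy as np, cv2
from workcell import *
def world(c):
    z=c["range_z"]; v,u=np.mgrid[0:480,0:640]
    x=(u-c["cx"])/c["fx"]*z; y=-(v-c["cy"])/c["fy"]*z
    P=np.stack([x,y,-z,np.ones_like(z)],-1)@np.array(c["cam_to_world"]).T
    return P[...,:3]
E
python3 - <<'E'
from h import *
for n in("top","scene"):
    c=camera(n); cv2.imwrite(f"pics/{n}.png",c["image"]); np.savez(f"{n}.npz",**c)
    print(n,c["fx"],c["cx"],c["cy"],np.round(c["cam_to_world"],3).tolist(),[k for k in c])
s=read_state();print({k:np.round(v,3).tolist() for k,v in s.items()},grip_point_offset)
E
```

```text
pics
top 472.6576105926496 319.00642587287297 239.06118924024133 [[-0.015, 0.994, -0.111, 417.912], [-1.0, -0.016, -0.008, 24.842], [-0.01, 0.11, 0.994, 1077.776], [0.0, 0.0, 0.0, 1.0]] ['image', 'range_z', 'fx', 'fy', 'cx', 'cy', 'cam_to_world']
scene 568.6775322852795 312.52742017151115 242.96860970091575 [[0.222, -0.559, 0.799, 1569.377], [0.975, 0.107, -0.196, -237.715], [0.024, 0.822, 0.569, 808.345], [0.0, 0.0, 0.0, 1.0]] ['image', 'range_z', 'fx', 'fy', 'cx', 'cy', 'cam_to_world']
{'time': 0.1, 'qpos': [-1.349, 0.522, -0.036, 1.6, 0.021, 1.021, -0.113], 'qvel': [0.0, 0.001, -0.001, -0.002, 0.001, 0.0, 0.001], 'joint_efforts': [0.004, -92.849, 1.984, -37.054, 0.018, 0.005, -0.0], 'eef_pos': [179.767, 598.262, 200.994], 'tool_rot': [[-0.958, 0.288, -0.0], [0.288, 0.958, -0.001], [-0.0, -0.001, -1.0]], 'ft_force': [0.089, -0.657, -0.332], 'torque': [0.006, -0.047, -0.035], 'gripper_force': 0.0, 'finger_gap': 85.49} -18.700000000000003
```

View pics/top.png

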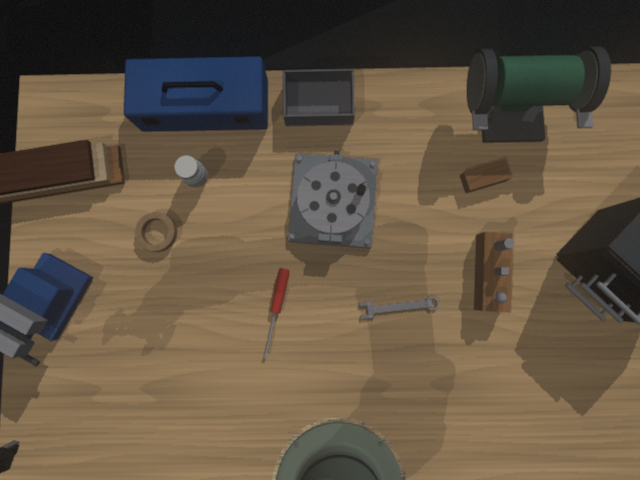

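View pics/scene.png

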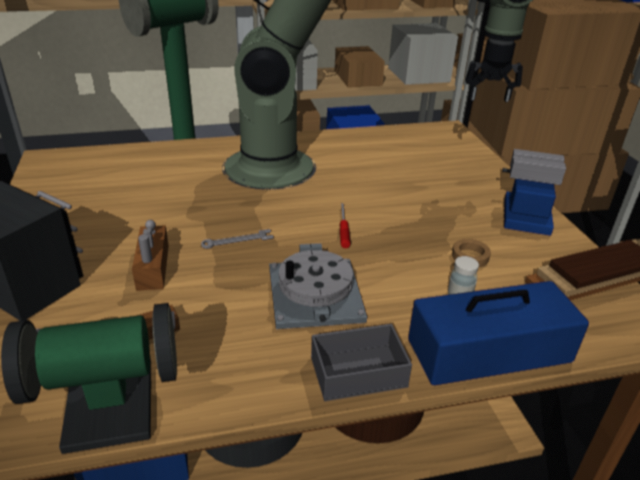

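The top view shows the table at (333,197), with the knob at about (361,189) and the lug on the robot side at about (332,238). The stand is at (495,272). Its pins are at (508,243), (504,271) and (501,297), and the middle one looks square.

```bash
cat > m.py <<'E'
from h import *
def hull(m): 
    return cv2.minAreaRect(m.astype(np.float32))
def ana(c,cx=None):
    P=world(c); z=P[...,2]; ok=c["range_z"]>0
    def sel(x0,x1,y0,y1,z0,z1):
        m=ok&(P[...,0]>x0)&(P[...,0]<x1)&(P[...,1]>y0)&(P[...,1]<y1)&(z>z0)&(z<z1); return P[m]
    return P,sel
E
python3 - <<'E'
from m import *
c=dict(np.load("top.npz")); P,sel=ana(c)
for n,(u,v) in dict(hub=(333,197),knob=(361,189),lug=(330,238),p1=(508,243),p2=(504,271),p3=(501,297),stand=(505,285),plate=(372,240)).items(): print(n,P[v,u].round(1))
x,y=P[197,333,:2]
d=sel(x-110,x+110,y-110,y+110,56,70); print("disc",len(d),cv2.minEnclosingCircle(d[:,:2].astype(np.float32)))
d=sel(x-150,x+150,y-150,y+150,12,80); print("plate",len(d),hull(d[:,:2]))
d=sel(x-110,x+110,y-110,y+110,85,120); print("knob",len(d),d.mean(0))
x,y=P[271,504,:2]
d=sel(x-130,x+130,y-80,y+80,54,66); print("stand",len(d),hull(d[:,:2]))
for n in((508,243),(504,271),(501,297)):
    x,y=P[n[1],n[0],:2]; d=sel(x-22,x+22,y-22,y+22,75,140); print(len(d),d.mean(0) if len(d) else 0, d[:,2].max() if len(d) else 0)
R=np.array([[1,0,0],[0,-1,0],[0,0,-1.]])
for p in([560,0,330],[500,-330,330],[430,320,40]):
    q=inverse_kinematics(p,R); print(p,None if q is None else np.round(q,2))
E
```

```text
hub [619.8   1.8  77.4]
knob [630.9 -56.7 102. ]
lug [532.5   9.6  65.7]
p1 [ 510.4 -350.3  120.5]
p2 [ 454.6 -346.5  100.5]
p3 [ 401.5 -340.5   91.8]
stand [ 426.3 -362.1   60.4]
plate [531.9 -85.7  17.9]
disc 4106 ((612.2862548828125, 0.4579983055591583), 89.66838073730469)
plate 7318 ((597.2664794921875, 4.086395263671875), (196.44798278808594, 279.2100524902344), 82.36222839355469)
knob 66 [631.04689324 -58.00853782 100.54502523]
stand 1903 ((454.73162841796875, -348.6735534667969), (63.25010299682617, 170.3299102783203), 85.16455078125)
174 [ 508.23646604 -348.80852391  109.79114381] 126.48085471579554
98 [ 454.1470356  -345.74609587   96.06846074] 105.05023210865124
111 [ 399.99399457 -341.71551865   89.14572564] 96.15430545907293
[560, 0, 330] [-0.76  0.44  0.96  1.63 -0.37  1.27 -1.31]
[500, -330, 330] [-0.1   0.51  0.92  1.53 -0.41  1.31 -0.71]
[430, 320, 40] [-1.12  0.7   0.53  1.98 -0.59  0.62 -1.78]
```

Run:
```python
from h import *
s=read_state(); q=s["qpos"]
goto_joints([-0.03,0.35,0,1.6,0,1.19,q[6]])
s=read_state(); print(s["eef_pos"],np.round(s["tool_rot"],2).tolist(),s["time"])
def show(n,p,R):
    try: q=inverse_kinematics(p,R)
    except Exception as e: q=None
    print(n,None if q is None else np.round(q,2))
def D(yaw): # tool down, tool x along yaw
    c,s_=np.cos(yaw),np.sin(yaw); return np.array([[c,s_,0],[s_,-c,0],[0,0,-1.]])
def T(yaw,th,sg): # tilt so that tool z points to horizontal yaw dir
    z=np.array([np.sin(th)*np.cos(yaw),np.sin(th)*np.sin(yaw),-np.cos(th)]); y=sg*np.array([-np.sin(yaw),np.cos(yaw),0]); return np.stack([np.cross(y,z),y,z],1)
for sg in(0,np.pi):
    show("table",[560,0,330],D(sg)); show("ins",[480,5,40],D(sg)); show("stand",[454,-346,70],D(sg-.07)); show("lay",[430,320,40],D(sg))
for yaw in np.deg2rad([0,30,60,90,120,180,-90]):
    for sg in(1,-1): show((round(np.degrees(yaw)),sg),[430,320,40],T(yaw,np.radians(62),sg))
movep([540,0,330],D(0) if inverse_kinematics([540,0,330],D(0)) is not None else D(np.pi))
c=camera("wrist"); cv2.imwrite("pics/w1.png",c["image"]); np.savez("w1.npz",**c); print(np.round(c["cam_to_world"],3).tolist(),c["fx"])
```

```text
[574.61627872 -40.98931578 304.34339315] [[0.08, 1.0, 0.0], [1.0, -0.08, 0.0], [0.0, 0.0, -1.0]] 2.7833
table [-0.3   0.31  0.26  1.61 -0.08  1.23 -1.59]
ins [-0.27  0.57  0.18  2.11 -0.2   0.48 -1.51]
stand [ 0.33  0.64  0.32  1.86 -0.3   0.69 -0.83]
lay [-0.84  0.62  0.12  1.96 -0.13  0.56 -2.2 ]
table [ 0.14  0.32 -0.32  1.59  0.11  1.25  1.37]
ins [ 0.07  0.57 -0.27  2.09  0.29  0.52  1.16]
stand [ 0.69  0.61 -0.21  1.84  0.18  0.7   1.88]
lay [-0.44  0.65 -0.42  1.94  0.42  0.64  0.44]
(0, 1) [-1.2   0.98 -0.24  2.41  1.85  1.33 -1.75]
(0, -1) [-1.2   0.98 -0.24  2.41  1.85  1.33  1.39]
(30, 1) None
(30, -1) None
(60, 1) None
(60, -1) None
(90, 1) [ 0.79  1.53 -1.32  2.16  1.11  0.31  2.21]
(90, -1) [ 0.79  1.53 -1.32  2.16  1.11  0.31 -0.93]
(120, 1) [-0.29  1.02  0.16  1.8  -1.17  1.32 -1.85]
(120, -1) [ 0.14  1.05 -0.46  1.78 -0.76  0.97  0.96]
(180, 1) [-0.53  1.24  0.12  1.08 -0.51  1.85 -1.86]
(180, -1) [-0.27  1.27 -0.47  1.06 -0.12  1.79  0.95]
(-90, 1) [-1.04  1.17 -0.02  1.25  0.47  1.73 -1.24]
(-90, -1) [-0.82  1.21 -0.45  1.23  0.73  1.9   1.69]
[[0.001, 0.95, 0.311, 619.891], [-1.0, 0.001, 0.001, 1.0], [0.001, -0.311, 0.95, 501.671], [0.0, 0.0, 0.0, 1.0]] 421.0426335535769
```

View pics/w1.png

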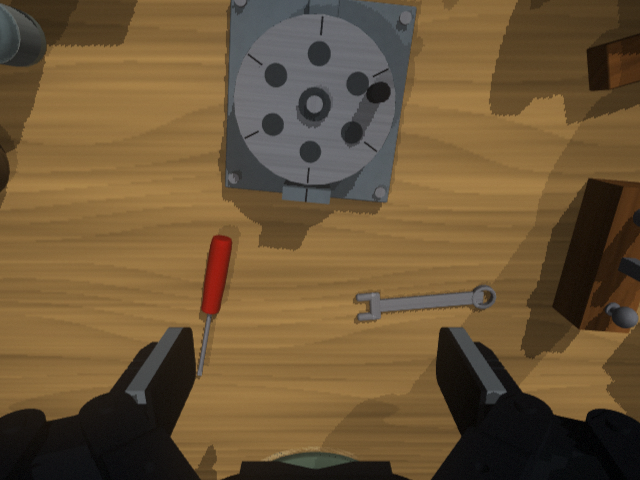

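The wrist view shows the hub at (315,104), the knob at (378,92), and the lug at (306,193) with its sight line. I'll take one more centred view of the table and one of the stand.

```bash
cat >> h.py <<'E'
def D(yaw):
    c,s_=np.cos(yaw),np.sin(yaw); return np.array([[c,s_,0],[s_,-c,0],[0,0,-1.]])
def T(yaw,th,sg=1):
    z=np.array([np.sin(th)*np.cos(yaw),np.sin(th)*np.sin(yaw),-np.cos(th)]); y=sg*np.array([-np.sin(yaw),np.cos(yaw),0]); return np.stack([np.cross(y,z),y,z],1)
def ray(c,uv,z):
    uv=np.atleast_2d(uv).astype(float); M=np.array(c["cam_to_world"])
    d=np.stack([(uv[:,0]-c["cx"])/c["fx"],-(uv[:,1]-c["cy"])/c["fy"],-np.ones(len(uv))],1)@M[:3,:3].T
    return M[:3,3]+d*((z-M[2,3])/d[:,2])[:,None]
E
cat > t.py <<'E'
from h import *
from scipy.optimize import least_squares
def table(c,guess):
    P=world(c); r=np.hypot(P[...,0]-guess[0],P[...,1]-guess[1]); z=P[...,2]
    m=((z>58)&(z<67)&(r<92)).astype(np.uint8)
    k=max(cv2.findContours(m,cv2.RETR_EXTERNAL,cv2.CHAIN_APPROX_NONE)[0],key=cv2.contourArea)[:,0]
    w=ray(c,k,63)[:,:2]
    f=least_squares(lambda p:np.hypot(*(w-p[:2]).T)-80,[*guess],loss="soft_l1",f_scale=.5).x
    res=np.hypot(*(w-f).T)-80
    kn=(z>95)&(z<112)&(r<85); v,u=np.nonzero(kn); K=ray(c,[u.mean(),v.mean()],103)[0,:2]
    l=(z>60)&(z<76)&(np.hypot(P[...,0]-f[0],P[...,1]-f[1])>83.5)&(r<125); 
    v,u=np.nonzero(l); L=ray(c,np.stack([u,v],1),68.5)[:,:2]
    sel=L[:,0]<f[0]; L=L[sel]
    print("centre",f,"med res",np.median(abs(res)),"zdisc",np.median(z[m>0]),"knob",K,np.hypot(*(K-f)),np.degrees(np.arctan2(*(K-f)[::-1])))
    print("lug",len(L),L.mean(0),cv2.minAreaRect(L.astype(np.float32)),"yaw",np.degrees(np.arctan2(*(f-L.mean(0))[::-1])))
    return f,K
if __name__=="__main__":
    table(dict(np.load("top.npz")),(612,1)); table(dict(np.load("w1.npz")),(612,1))
    for n,p in(("w2",[640,0,330]),("w3",[545,-335,330])):
        movep(p,D(0)); c=camera("wrist"); cv2.imwrite(f"pics/{n}.png",c["image"]); np.savez(f"{n}.npz",**c)
    c=dict(np.load("w2.npz")); table(c,(612,1))
    c=dict(np.load("w3.npz"));P=world(c); z=P[...,2]
    for x,y,h in((508,-349,122),(454,-346,102),(400,-341,94)):
        k=(abs(P[...,0]-x)<18)&(abs(P[...,1]-y)<18)&(z>h-8)&(z<h+8); v,u=np.nonzero(k)
        if len(v): w=ray(c,np.stack([u,v],1),h)[:,:2]; print(len(v),w.mean(0),np.median(z[k]),cv2.minAreaRect(w.astype(np.float32)))
    s=(abs(P[...,0]-454)<120)&(abs(P[...,1]+348)<60)&(z>54)&(z<66); v,u=np.nonzero(s)
    print("stand",cv2.minAreaRect(ray(c,np.stack([u,v],1),60)[:,:2].astype(np.float32)))
    print(read_state()["time"])
E
python3 t.py; python3 -c "
import cv2,numpy as np
a=cv2.imread('pics/w2.png');b=cv2.imread('pics/w3.png');cv2.imwrite('pics/c1.png',np.hstack([a[60:460,120:520],b[60:460,120:520]]))"
```

```text
centre [6.22343313e+02 3.93587069e-01] med res 1.3974459324521717 zdisc 62.692940518378805 knob [631.60266952 -58.20962923] 59.330200098455514 -81.02144291524836
lug 160 [532.78668991   9.19093648] ((532.8772583007812, 8.989665985107422), (49.813175201416016, 14.876867294311523), 83.87677001953125) yaw -5.610294411730617
centre [625.51200713   1.81479738] med res 1.3180346410921544 zdisc 62.275971303938036 knob [635.82285619 -56.63615537] 59.353411742782704 -79.99584649211171
lug 645 [536.79799319  10.38492726] ((537.3871459960938, 10.435155868530273), (49.78499984741211, 15.388294219970703), 84.53114318847656) yaw -5.5178799166104255
centre [625.95963382   1.86873407] med res 1.3796151314645329 zdisc 62.21321932982124 knob [637.04335888 -56.56221615] 59.47289218351876 -79.25921636778237
lug 580 [537.84980678  10.49067018] ((538.5303344726562, 10.388551712036133), (49.8682975769043, 17.380136489868164), 84.03831481933594) yaw -5.588851995925367
418 [ 513.77938137 -351.28666452] 120.94983374688707 ((513.8896484375, -351.19482421875), (22.54387092590332, 20.731868743896484), 0.4631732404232025)
258 [ 459.45054126 -346.99943728] 100.96465268971335 ((459.44329833984375, -346.79644775390625), (17.7103271484375, 16.406814575195312), 0.1012704148888588)
275 [ 407.26728285 -342.37683327] 90.2576697936953 ((407.63836669921875, -341.71417236328125), (20.528085708618164, 20.60256576538086), 0.10257545858621597)
stand ((458.48187255859375, -347.142333984375), (59.87662124633789, 170.71726989746094), 85.32636260986328)
6.1167
```

View pics/c1.png

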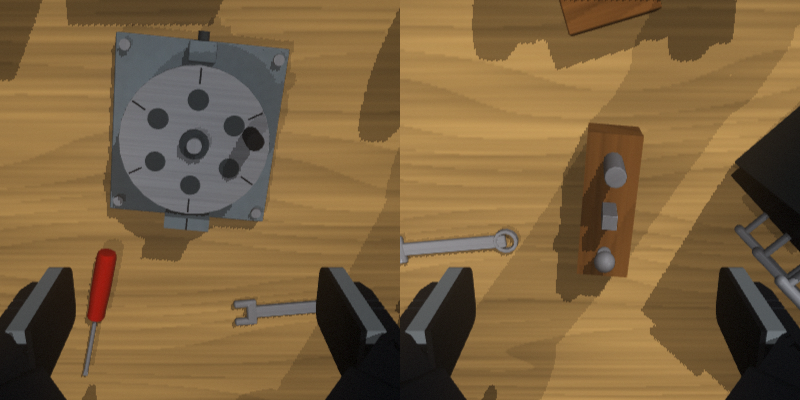

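The yaw is −5.6°. The square pin is in the middle hole, at about (457,−346.5). The wrist and top cameras differ by about 3 mm in x, so I'll use the mean. Next I'll turn the table.

Run:
```python
from t import *
C=np.array([624.2,1.2]); r=60
def pose(a,z): 
    a=np.radians(a); return [C[0]+r*np.cos(a),C[1]+r*np.sin(a),z],D(a+np.pi)
a0=-80.4
p,R=pose(a0,160); movep(p,R)
p,R=pose(a0,72); movel(p,R); clamp()
s=read_state(); print("grip",s["finger_gap"],s["gripper_force"],s["ft_force"].round(1))
for k in range(1,7):
    p,R=pose(a0+10*k,72); movel(p,R,max_speed=60); print(read_state()["ft_force"].round(1))
open_gripper(); s=read_state(); print(s["ft_force"].round(1))
p,R=pose(a0+60,160); movel(p,R); movep([640,0,330],D(np.pi*.9))
c=camera("top"); np.savez("top2.npz",**c); table(c,(622,1))
c=camera("wrist"); np.savez("w4.npz",**c); table(c,(625,1)); cv2.imwrite("pics/w4.png",c["image"])
print(read_state()["time"])
```

```text
grip -0.14192614784804258 7.569924383259803 [-1.3  0.3 13.9]
[5.6 1.5 9.9]
[ 0.4 -0.2 14. ]
[-0.6  0.4 13.7]
[-0.9  0.4 13.3]
[-0.7  0.5 13.2]
[-0.2 -2.2 11.6]
[-0.4 -0.7  0.3]
centre [622.99746014  -1.90786408] med res 1.9514065205565316 zdisc 62.675194895967365 knob [nan nan] nan nan
lug 162 [532.8106429    9.51404921] ((532.513916015625, 8.958927154541016), (49.78146743774414, 15.096796035766602), 84.66194152832031) yaw -7.217926456195717
centre [624.63971052   2.89037258] med res 1.2629039632884371 zdisc 62.28757154302849 knob [663.78643956 -41.8051609 ] 59.41512524477982 -48.78639740687374
lug 791 [535.59716938  11.06110229] ((535.8994750976562, 10.919286727905273), (49.67036056518555, 14.238027572631836), 84.53877258300781) yaw -5.242897839644568
13.1833t.py:10: RuntimeWarning: Mean of empty slice.
  kn=(z>95)&(z<112)&(r<85); v,u=np.nonzero(kn); K=ray(c,[u.mean(),v.mean()],103)[0,:2]
  ret = ret.dtype.type(ret / rcount)
```

View pics/w4.png

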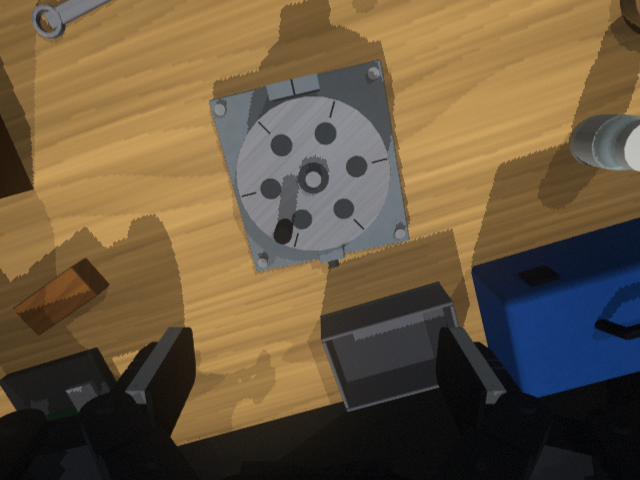

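The fingers closed on nothing (gap 0) with a 14 N upward push, and the table stopped about halfway at roughly 31°. The knob is at (284,231) in the wrist view. I'll grip it again a little higher and check before turning.

Run:
```python
from t import *
C=np.array([625,1.8]); r=60
def pose(a,z): 
    a=np.radians(a); return [C[0]+r*np.cos(a),C[1]+r*np.sin(a),z],D(a+np.pi)
a0=-49
p,R=pose(a0,160); movep(p,R)
p,R=pose(a0,86); movel(p,R); s=read_state(); print(p,s["eef_pos"].round(1),s["ft_force"].round(1),s["tool_rot"].round(2).tolist())
w=camera("wrist")["image"]
clamp()
s=read_state(); print("grip",s["eef_pos"].round(1),s["finger_gap"],s["gripper_force"],s["ft_force"].round(1))
w2=camera("wrist")["image"]; sc=camera("scene")["image"]
a=np.hstack([w[240:480,120:520],w2[240:480,120:520]]); b=cv2.resize(sc[180:360,220:420],(400,360))
cv2.imwrite("pics/g1.png",np.vstack([a,np.hstack([b,np.zeros_like(b)])]))
```

```text
[np.float64(664.3635417394304), np.float64(-43.48257481336633), 86] [665.1 -43.3  87.3] [ 0.2 -0.5  0.9] [[-0.66, 0.75, 0.0], [0.75, 0.66, 0.0], [-0.0, 0.0, -1.0]]
grip [664.3 -43.5  86. ] -0.13494654246412885 0.0 [-0.4  0.1  0.3]
```

View pics/g1.png

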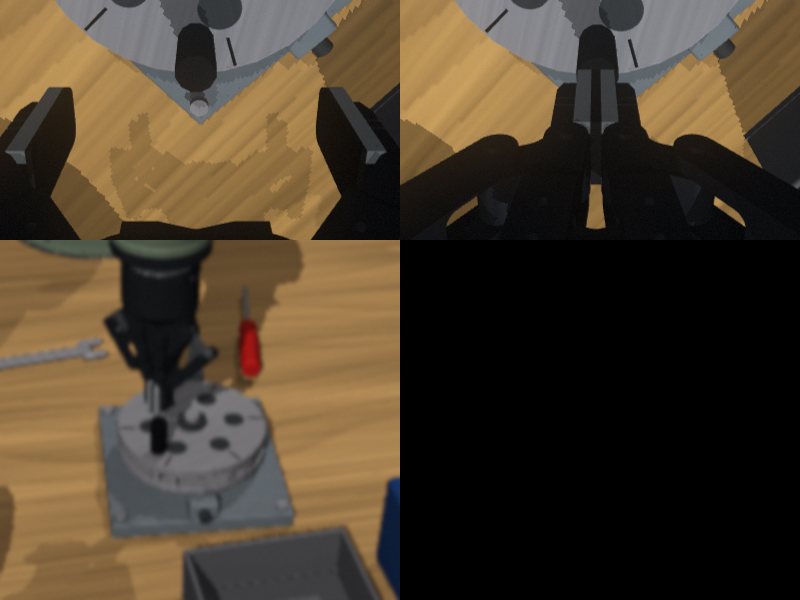

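The shut fingers hide the knob top in the wrist view, at about (595,70) in the crop. In the scene view they seem to end above or beside the knob. I'll measure fingertips and knob with the wrist camera's depth.

Run:
```python
from t import *
s=read_state(); p=s["eef_pos"]; R=s["tool_rot"]
def loc(c):
    W=world(c); return (W-p)@R, W
for nm in("shut","open"):
    if nm=="open": open_gripper()
    p=read_state()["eef_pos"]
    c=camera("wrist"); np.savez(f"f_{nm}.npz",**c); L,W=loc(c); ok=c["range_z"]>0
    print(nm,p.round(1))
    for r in range(285,480,15):
        row=[]
        for u in ((300,308,315,322,330) if nm=="shut" else (150,165,180,315,450,465,480)):
            row.append(L[r,u].round(0).astype(int).tolist() if ok[r,u] else None)
        print(r,row)
c=camera("scene"); W=world(c); np.savez("sc3.npz",**c)
d=(abs(W[...,0]-660)<40)&(abs(W[...,1]+45)<40)&(W[...,2]>85)&(W[...,2]<130); print(W[d].min(0),W[d].max(0),read_state()["time"])
```

```text
shut [664.4 -43.5  86. ]
285 [[4, -7, 6], [8, -3, -3], [9, 0, -5], [8, 3, -3], [7, 7, 1]]
300 [[5, -6, -12], [7, -3, -16], [8, 0, -17], [7, 3, -16], [6, 6, -15]]
315 [[12, -5, -38], [11, -2, -37], [12, 0, -39], [12, 3, -38], [12, 6, -38]]
330 [[12, -5, -49], [12, -2, -49], [12, 0, -49], [11, 3, -48], [12, 5, -49]]
345 [[12, -4, -58], [12, -2, -58], [12, 0, -58], [12, 3, -59], [12, 5, -58]]
360 [[12, -4, -67], [12, -2, -66], [12, 0, -67], [12, 2, -66], [11, 5, -65]]
375 [[13, -4, -75], [13, -1, -75], [7, 0, -67], [7, 2, -67], [13, 4, -75]]
390 [[12, -3, -80], [8, -2, -75], [1, 0, -66], [8, 2, -75], [13, 4, -82]]
405 [[13, -3, -87], [4, -2, -76], [-4, 0, -67], [3, 2, -75], [12, 4, -86]]
420 [[12, -3, -91], [-1, -2, -76], [-9, 0, -67], [-2, 2, -75], [11, 4, -90]]
435 [[9, -3, -93], [-6, -2, -76], [-153, 0, 87], [-153, 5, 87], [-4, 4, -79]]
450 [[4, -3, -92], [-168, -5, 87], [-168, 0, 87], [-169, 6, 88], [-7, 4, -81]]
465 [[1, -3, -93], [-182, -5, 86], [-182, 0, 87], [-181, 6, 86], [-7, 4, -86]]
open [664.4 -43.5  86. ]
285 [[-30, -110, 87], [-30, -99, 86], [-30, -90, 87], [9, 0, -5], [-
[... 804 characters left out ...]
 43, -71], [11, 43, -79]]
405 [[8, -42, -81], [1, -42, -72], [-9, -43, -60], [-126, 0, 86], [-9, 43, -60], [1, 43, -72], [7, 44, -79]]
420 [[2, -43, -80], [-3, -42, -74], [-139, -101, 87], [-139, 0, 87], [-140, 101, 87], [-4, 43, -73], [2, 44, -80]]
435 [[18, -33, -103], [18, -30, -102], [-153, -102, 87], [-154, 0, 88], [-153, 102, 86], [18, 31, -102], [17, 34, -102]]
450 [[17, -32, -106], [18, -28, -107], [-167, -103, 87], [-167, 0, 86], [-166, 103, 85], [17, 30, -106], [18, 32, -106]]
465 [[16, -31, -108], [17, -28, -109], [18, -24, -111], [-182, 0, 87], [18, 26, -110], [19, 28, -111], [17, 31, -109]]
[629.08262771 -73.65773747  85.09570074] [678.70609388 -33.48966773 129.58276376] 16.4167
```

The depth shows the shut fingertips roughly 31–36 mm behind the reported TCP. They pressed on the knob top at 103 mm while the TCP read 72. So the stated tool frame doesn't match the hardware. I'll pin the offset down.

Run:
```python
from h import *
p=np.array([664.4,-43.5,86.0]); s=read_state(); R=s["tool_rot"]
for nm in("shut","open"):
    c=dict(np.load(f"f_{nm}.npz")); L=(world(c)-p)@R
    m=(abs(L[...,0]-12)<2.0)&(abs(L[...,1])<(14 if nm=="shut" else 60))&(L[...,2]<-25)&(L[...,2]>-75)
    if nm=="shut": m&=np.mgrid[0:480,0:640][0]<400
    z=L[m][:,2]; print(nm,np.sort(z)[::-1][[0,5,20,50]].round(1), L[m][:,1].min().round(1),L[m][:,1].max().round(1))
    # true knob location
    k=(abs(L[...,2]+17)<4)&(np.hypot(L[...,0],L[...,1])<25); print("knob local",L[k].mean(0).round(1),np.ptp(L[k],0).round(1))
print(s["eef_pos"])
for h in range(10): pass
def ok(p,R): return inverse_kinematics(p,R) is not None
a=np.radians(-49); print([ (z,ok([664.4,-43.5,z],D(a+np.pi))) for z in(55,45,40)])
print(ok([430,320,-28],D(np.radians(120))),ok([480,10,10],D(-.097)),ok([457,-346,35],D(-.08)))
```

```text
shut [-32.1 -32.4 -33.  -33.8] -13.5 14.0
knob local [  5.6   1.8 -15.7] [12.  17.5  5.2]
open [-43.6 -45.3 -46.  -46.6] -49.4 50.1
knob local [  1.3   1.2 -16. ] [17.6 17.4  5.1]
[664.38590971 -43.496216    86.02296857]
[(55, True), (45, True), (40, True)]
True True True
```

The fingertips are at tool z ≈ −32 shut and −45 open. I'll apply this 32 mm correction from here on.

Run:
```python
from t import *
C=np.array([625.3,2.2]); r=60
def pose(a,z): 
    a=np.radians(a); return [C[0]+r*np.cos(a),C[1]+r*np.sin(a),z],D(a+np.pi)
a0=-48.4; a1=-20.6
p,R=pose(a0,42); movel(p,R,max_speed=80); clamp()
s=read_state(); print("grip",s["finger_gap"],s["gripper_force"],s["ft_force"].round(1))
if s["finger_gap"]>12:
    for a in np.linspace(a0,a1,4)[1:]:
        p,R=pose(a,42); movel(p,R,max_speed=60); print(read_state()["ft_force"].round(1))
    wait(.2); print(read_state()["ft_force"].round(1))
open_gripper(); 
p,R=pose(a1,150); movel(p,R); wait(.3)
movep([650,20,330],D(np.pi*.9))
c=camera("wrist"); np.savez("w5.npz",**c); table(c,(625,2)); cv2.imwrite("pics/w5.png",c["image"])
print(read_state()["time"])
```

```text
grip 16.52479366564583 58.46299588680267 [-3.  -1.   6.3]
[-4.8 -0.5  8.9]
[-4.2 -0.9  9.5]
[-5.1 -0.6  9. ]
[-3.5 -1.5  8.1]
centre [624.43938344   2.64029979] med res 1.2448340785417855 zdisc 62.29241015895735 knob [680.08093858 -17.94118214] 59.326048716053286 -20.29913560059327
lug 798 [535.5701947   11.01707182] ((536.033203125, 10.995838165283203), (50.01360321044922, 14.511878967285156), 84.48532104492188) yaw -5.384765837242947
21.5417
```

The knob moved from −80.1° to −20.3°, so the table is in the next detent. Next I'll draw the pin.

Run:
```python
from h import *
P=[458.5,-346.8]; R=D(-.08)
movep([*P,170],R); movel([*P,37],R,max_speed=120); clamp()
s=read_state(); print("grip",s["eef_pos"].round(1),s["finger_gap"],s["gripper_force"],s["ft_force"].round(1))
movel([*P,190],R,max_speed=120); s=read_state(); print(s["finger_gap"],s["ft_force"].round(1),s["time"])
c=camera("wrist"); L=(world(c)-s["eef_pos"])@s["tool_rot"]
m=(abs(L[...,1])<12)&(abs(L[...,0])<14)&(L[...,2]>-70)&(L[...,2]<60)&(c["range_z"]>0); print("local z max",np.sort(L[m][:,2])[-10:].round(1) if m.any() else None)
cv2.imwrite("pics/p1.png",c["image"])
for yaw in (100,110,120,130,140):
  for th in(0,40,62,67):
    t=np.radians(th);Rt=T(np.radians(yaw),t,-1); tip=np.array([405,345,9.])-25*Rt[:,2]
    q=inverse_kinematics(tip,Rt); print(yaw,th,tip.round(0),None if q is None else np.round(q,2))
```

```text
grip [ 458.6 -346.8   37.2] 14.86990059418479 58.34771454334259 [-0.2  0.7  3.8]
15.349483389402808 [ 1.  -0.4 -1.2] 26.6417
local z max [22.4 22.4 22.6 22.6 22.7 22.8 22.9 23.  23.7 24. ]
100 0 [405. 345.  34.] [-0.46  0.66 -0.49  1.95  0.5   0.65 -1.09]
100 40 [408. 329.  28.] [ 0.14  0.82 -0.65  2.14 -0.91  0.29  0.74]
100 62 [409. 323.  21.] [ 0.3   1.07 -0.59  2.09 -1.21  0.61  1.31]
100 67 [409. 322.  19.] [ 0.44  1.2  -0.72  2.05 -1.03  0.56  1.22]
110 0 [405. 345.  34.] [-0.42  0.67 -0.54  1.95  0.55  0.67 -0.96]
110 40 [410. 330.  28.] [ 0.09  0.83 -0.59  2.03 -0.66  0.46  0.62]
110 62 [413. 324.  21.] [ 0.26  1.08 -0.58  1.94 -0.87  0.72  1.05]
110 67 [413. 323.  19.] [ 0.31  1.16 -0.6   1.91 -0.85  0.77  1.07]
120 0 [405. 345.  34.] [-0.38  0.69 -0.6   1.95  0.6   0.69 -0.83]
120 40 [413. 331.  28.] [ 0.06  0.87 -0.58  1.93 -0.46  0.61  0.55]
120 62 [416. 326.  21.] [ 0.25  1.13 -0.64  1.8  -0.58  0.84  0.83]
120 67 [417. 325.  19.] [ 0.28  1.19 -0.64  1.76 -0.6   0.91  0.88]
130 0 [405. 345.  34.] [-0.34  0.7  -0.66  1.94  0.65  0.72 -0.7 ]
130 40 [415. 333.  28.] [ 0.04  0.9  -0.6   1.82 -0.3   0.75  0.53]
130 62 [419. 328.  21.] [ 0.2   1.17 -0.67  1.66 -0.4   1.01  0.74]
130 67 [420. 327.  19.] [ 0.22  1.23 -0.67  1.61 -0.42  1.07  0.77]
140 0 [405. 345.  34.] [-0.3   0.72 -0.72  1.94  0.7   0.74 -0.57]
140 40 [417. 335.  28.] [ 0.    0.95 -0.62  1.71 -0.18  0.9   0.54]
140 62 [422. 331.  21.] [ 0.13  1.21 -0.68  1.51 -0.28  1.17  0.7 ]
140 67 [423. 330.  19.] [ 0.15  1.27 -0.69  1.47 -0.3   1.24  0.72]
```

View pics/p1.png

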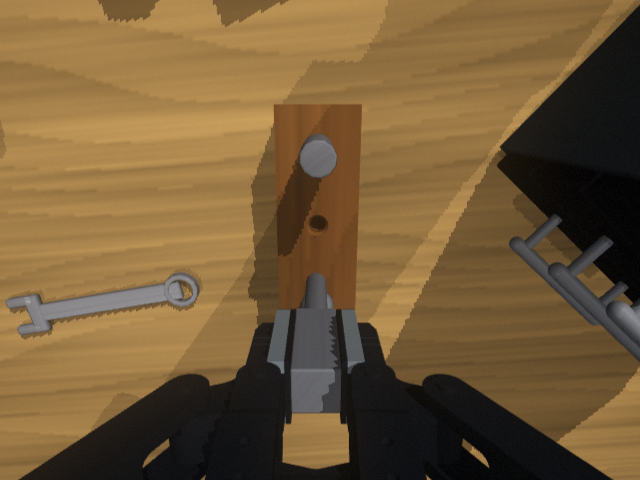

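The pin is held, its tip is visible at (316,280), and the middle hole is empty. Next I'll lay the pin down.

Run:
```python
from h import *
R=T(np.radians(130),np.radians(66),-1); tip=np.array([405,350,0.])
b=tip-25*R[:,2]
movep(b+[0,0,130],R)
movel(b+[0,0,22],R,max_speed=150); g=movel(b+[0,0,2],R,max_speed=30,guard=5)
s=read_state(); print(g,s["eef_pos"].round(1)+25*R[:,2],s["ft_force"].round(1))
open_gripper(); wait(.3)
movel(s["eef_pos"]+[0,0,120],R)
movep([440,315,230],D(np.radians(130)))
c=camera("wrist"); np.savez("l1.npz",**c); cv2.imwrite("pics/l1.png",c["image"]); print(read_state()["time"])
```

```text
True [404.81960747 350.09541053   3.43158392] [1.8 0.6 4.2]
33.4583
```

View pics/l1.png

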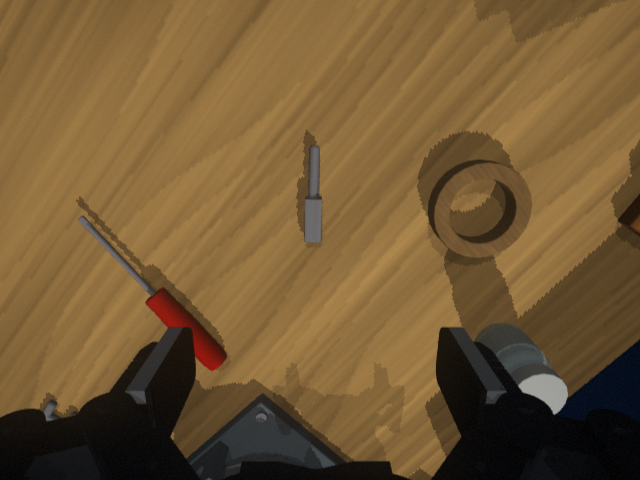

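The pin lies flat, with its tip at (315,146) and its handle at (313,220). Next I'll regrip it across the handle and move in front of the lug.

Run:
```python
from h import *
c=dict(np.load("l1.npz")); W=world(c); z=W[...,2]
near=(abs(W[...,0]-430)<60)&(abs(W[...,1]-318)<60)
h=(z>12)&(z<20)&near; v,u=np.nonzero(h); w=ray(c,np.stack([u,v],1),16)[:,:2].astype(np.float32)
rc=cv2.minAreaRect(w); ctr=np.array(rc[0]); print("handle",len(v),rc,np.median(z[h]))
a=(z>4)&(z<20)&near; pts=W[a][:,:2]; 
vx=cv2.fitLine(w,cv2.DIST_L2,0,.01,.01).ravel()[:2]; 
far=ray(c,[315,147],8)[0,:2]
if (far-ctr)@vx<0: vx=-vx
yaw=np.arctan2(vx[1],vx[0]); L=(far-ctr)@vx; print("yaw",np.degrees(yaw),"tip",far,"L",L, "side",np.cross(vx,far-ctr))
R=D(yaw); g=ctr-2*vx   # true handle centre is 69 from tip
movep([*g,60],R); movel([*g,-31],R,max_speed=80,guard=8)
s=read_state(); print(s["eef_pos"].round(1),s["ft_force"].round(1)); clamp()
s=read_state(); print("gap",s["finger_gap"],s["gripper_force"],s["ft_force"].round(1))
movel([*g,90],R,max_speed=120)
yb=np.radians(-5.5); ux=np.array([np.cos(yb),np.sin(yb)]); mouth=np.array([528.6,11.55])
q=mouth-(71+25)*ux
movep([*q,90],D(yb)); movel([*q,7.5],D(yb),max_speed=100)
s=read_state(); print(s["eef_pos"].round(1),s["finger_gap"],s["ft_force"].round(1),s["time"])
c=camera("wrist"); np.savez("i1.npz",**c); cv2.imwrite("pics/i1.png",c["image"])
```

```text
handle 867 ((434.51165771484375, 316.75921630859375), (15.127354621887207, 87.6468505859375), 39.511085510253906) 15.024997853972877
yaw 129.10452 tip [408.04656551 350.91008949] L 43.193477620816424 side -1.0034085858033883
[436.1 315.4 -30.6] [ 0.2 -0.3 -0.3]
gap 14.066222235194672 66.19821542815771 [-1.6 -1.3 29.2]
[433.3  20.8   7.9] 13.909474131911438 [ 0.5 -0.4 -1.1] 39.5083<stdin>:10: DeprecationWarning: Arrays of 2-dimensional vectors are deprecated. Use arrays of 3-dimensional vectors instead. (deprecated in NumPy 2.0)
```

View pics/i1.png

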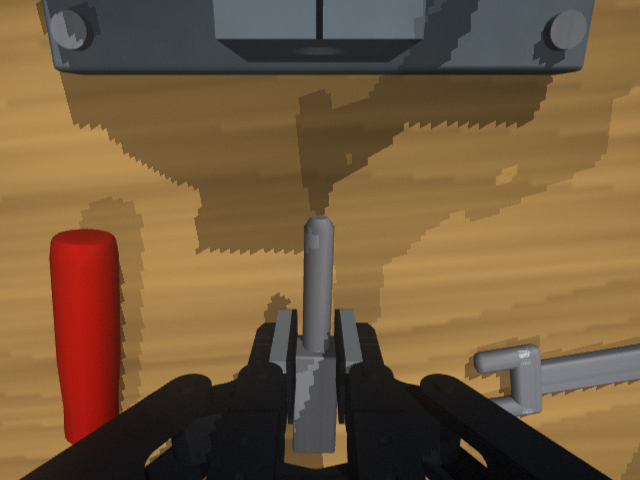

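The handle mask also took in the shank, so I gripped the pin about 46 mm from its tip, at the handle's front edge. The tip at (318,218) lines up with the sight line at (319,20). I'll check the alignment numerically before a partial insertion and a regrip farther back.

Run:
```python
from h import *
c=dict(np.load("i1.npz")); W=world(c); s=read_state(); p,R=s["eef_pos"],s["tool_rot"]
Lc=lambda X:(X-p)@R
im=c["image"].astype(int); g=im.sum(2)
for r in(6,20,32):
    seg=g[r,300:340]; u=300+np.average(np.arange(40),weights=np.clip(np.median(seg)-seg-60,0,None)+1e-9); print("line",r,u.round(1),Lc(ray(c,[u,r],68.5)).round(2))
L=Lc(W)
for x0 in(28,34,40,44,48,52,56,60,64):
    m=(abs(L[...,0]-x0)<1.5)&(abs(L[...,1])<12)&(W[...,2]>25)&(W[...,2]<75)&(c["range_z"]>0)
    if m.any(): q=L[m]; print("shank x",x0,"y",q[:,1].min().round(1),q[:,1].max().round(1),"top z",np.percentile(W[m][:,2],95).round(1))
for x0 in(-5,-15,-25,-35):
    m=(abs(L[...,0]-x0)<1.5)&(abs(L[...,1])<6)&(W[...,2]>25)&(W[...,2]<75)
    if m.any(): print("handle",x0,np.median(W[m][:,2]).round(1),L[m][:,0].mean().round(1))
m=(W[...,2]>25)&(W[...,2]<75)&(abs(L[...,1])<12)&(L[...,0]<75)
print("x range",np.percentile(L[m][:,0],[.2,99.8]))
m=(W[...,2]>64)&(W[...,2]<73)&(L[...,0]>90)&(abs(L[...,1])<40); print("lug top front x",np.percentile(L[m][:,0],2),"z",np.median(W[m][:,2]),"y",L[m][:,1].min(),L[m][:,1].max())
```

```text
line 6 319.0 [[102.87   0.17 -60.42]]
line 20 319.0 [[ 99.95   0.17 -60.42]]
line 32 319.0 [[ 97.4    0.18 -60.42]]
shank x 28 y -4.6 5.0 top z 49.9
shank x 34 y -4.6 5.3 top z 49.9
shank x 40 y -4.5 5.2 top z 50.1
shank x 44 y -4.5 5.2 top z 49.9
shank x 48 y -2.1 2.8 top z 48.5
handle -5 52.4 -5.1
handle -15 52.5 -15.0
handle -25 52.4 -25.0
handle -35 52.4 -34.9
x range [-42.82282331  46.45601796]
lug top front x 96.13071742636534 z 67.78280359627178 y -24.96727590419214 25.442302088967168
```

Laterally the pin is within 0.2 mm of the sight line, but it's about 1.1 mm low. I'll raise it, insert part way, regrip farther back, and push home.

Run:
```python
from h import *
s=read_state(); R=D(np.radians(-5.5)); u=R[:,0]; p0=np.array([433.13,20.75,7.5+1.1])
movel(p0,R,max_speed=40)
g1=movel(p0+40*u,R,max_speed=80,guard=10); print(g1,read_state()["ft_force"].round(1))
g=movel(p0+79.5*u,R,max_speed=40,guard=15) if not g1 else True
s=read_state(); print(g,"travel",(s["eef_pos"]-p0)@u,s["ft_force"].round(1),s["finger_gap"])
if not g:
    open_gripper(); p=p0+79.5*u-22*u
    movel(p,R,max_speed=80); movel(p-[0,0,5],R,max_speed=60,guard=8)
    c=camera("wrist"); np.savez("i2.npz",**c); cv2.imwrite("pics/i2.png",c["image"])
    W=world(c); L=(W-read_state()["eef_pos"])@R; m=(W[...,2]>25)&(W[...,2]<60)&(abs(L[...,1])<10)&(L[...,0]<30)&(L[...,0]>-40); q=L[m]; print(q.min(0),q.max(0))
    for x0 in(-15,-5,5,15): mm=m&(abs(L[...,0]-x0)<1.5); print(x0,np.median(W[mm][:,2]),np.median(L[mm][:,1]))
print(read_state()["time"])
```

```text
False [-0.1 -0.9 -1.1]
False travel 79.23339321952302 [ 0.4  0.2 -0.9] 13.646896611567243
[-23.39561663  -9.42794126 -48.10824476] [ 29.99606565   7.47504732 -30.49041499]
-15 45.54912957162318 -1.295490537359125
-5 46.78828331557922 -1.2780251487646606
5 48.084172679055314 -0.9188711140967685
15 49.41292002529569 -0.5815055053083427
43.0167
```

The pin is in the lug and the window, and its handle droops by 0.127 rad. I'll regrip, level it about the mouth, and push home.

Run:
```python
from h import *
from scipy.spatial.transform import Rotation as Ro
R=D(np.radians(-5.5)); u=R[:,0]; p0=np.array([433.13,20.75,8.6]); M=p0+96*u; M[2]=46.5
clamp(); s=read_state(); print("gap",s["finger_gap"],s["ft_force"].round(1)); p=p0+57.5*u-[0,0,5]
Q=Ro.from_rotvec(.12*np.array([-u[1],u[0],0])).as_matrix()
p1=M+Q@(p-M); R1=Q@R; movel(p1,R1,max_speed=30); print(read_state()["ft_force"].round(1))
g=movel(p1+22*u,R1,max_speed=30,guard=25); s=read_state(); print(g,(s["eef_pos"]-p1)@u,s["ft_force"].round(1),s["time"])
c=camera("wrist"); cv2.imwrite("pics/i3.png",c["image"])
open_gripper(); wait(.2); s=read_state(); print(s["ft_force"].round(1))
movel(s["eef_pos"]+[0,0,130],max_speed=150); movep([500,15,300],R)
c=camera("wrist"); np.savez("e1.npz",**c); cv2.imwrite("pics/e1.png",c["image"])
W=world(c); L=(W-M)@R; m=(W[...,2]>30)&(W[...,2]<62)&(abs(L[...,1])<14)&(L[...,0]<5)&(L[...,0]>-70); q=L[m]; print("handle x",np.percentile(q[:,0],[1,99]),"y",np.median(q[:,1]))
for x0 in(-40,-30,-20,-10,-4): mm=m&(abs(L[...,0]-x0)<2); print(x0,np.median(W[mm][:,2]) if mm.any() else None)
print(read_state()["time"])
```

```text
gap 14.380569389114507 [-0.8 -0.   2.8]
[ 2.5 -1.9  5.9]
True 19.28586290164677 [-2.4 -0.3 12.9] 44.7833
[ 0.4 -0.4 -0.5]
handle x [-41.34925965  -1.54837278] y 1.1333298522746393
-40 49.383269331067424
-30 50.09646920992935
-20 50.96528190192774
-10 51.778829395411805
-4 51.85432986229998
47.475
```

View pics/e1.png

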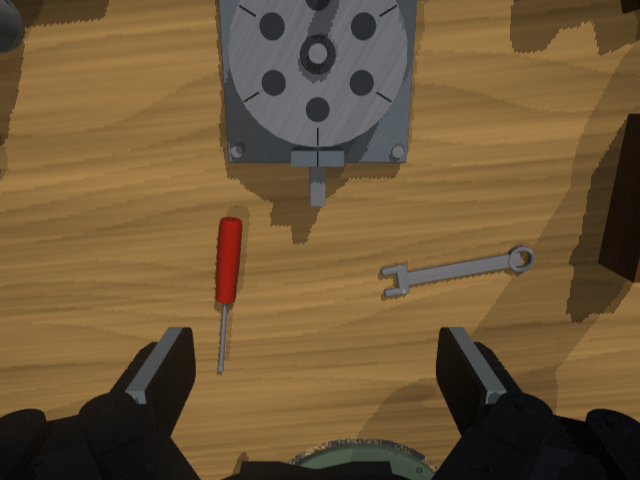

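```bash
python3 -c "
from h import *
print(finish_job())"
```

```text
the job is handed in; nothing more can be done
None
```

I handed the job in at about 47.5 s of the 72 s allowed: the table is one detent on, and the lock pin is home against the lug and released, tilted about 0.08 rad (limit 0.15). The first knob grip missed and turned the table only halfway, because the real fingertips sit about 32 mm behind the stated TCP; I corrected for that and finished the turn.

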